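Free the locked gauge loader and load its setting block

ROBOT

A 6-joint arm with a two-finger parallel gripper is mounted at the origin on a cart in front of the work surface, level with it; the furniture and walls round the work are solid. World frame = base frame: x ahead of the robot, y to its left, z up, the work surface at z = 0. Lengths are in m, angles in rad, forces in N, time in s.
With the tool pointing down it reaches from about 0.325 to 0.75 m from the base axis. Payload 7.6 kg.
Tool frame: the origin (TCP) lies between the finger pads; the fingertips stand 8 mm ahead of it and the grasp point (between the pads) lies 11 mm behind it (bot.tip_extent is the distance from the TCP to the fingertips, in m); z points along the fingers, y is the line along which they close (so a half turn about z gives the same grasp; the last joint's range is limited). The gripper opens to 85 mm and grips with 20 to 120 N. Pads are 22 mm wide; open, the fingers measure 114 mm over their backs; the gripper's body (76 mm by 85 mm) begins 54 mm behind the grasp point. The pads swing forward as they close: fully open they stand 13 mm farther back than shut.
Start: joints at [1.129, 0.052, 1.401, -0, 1.689, -0.07], TCP at [0.191, 0.489, 0.239] pointing down, gripper open.
Joint ranges: [-2.9, 2.9], [-0.91, 2.17], [0.12, 2.37], [-1.06, 4.2], [0.26, 2.73], [-2.93, 2.93]. Speed limits (rad/s): [2.57, 2.57, 3.01, 3.14, 3.14, 3.14].

INTERFACE

Orientations are given as a 3x3 rotation matrix whose columns are the frame's x, y, z axes.
In Python, from cell import state, vision, workorder, bot gives the robot as it stands. The module is installed in compiled form; this text tells all that it offers.
- The arm moves only by the tool apply_moves, never from a script. Its argument "plan" is a list of rows, each a list of 5 numbers: the opening in per cent of the stroke, from 0 (shut) to 100 (fully open), then the shift along the tool's x, y, z each as a share of 0.2 m, from -1 to 1, then the turn about the tool's z as a share of 180 degrees, from -1 to 1. In form: [[fingers, dx, dy, dz, spin], ...]. A call has 1 to 10 rows; each row is the pose to reach, as a shift and turn from the pose commanded when the call began, along the tool's axes at that moment, turning the shorter way round; what a row does not reach only later rows make up. A row lasts 1/10 s, in which the tool goes at most 50 mm and 8.59 degrees, less where a joint would pass 70% of its speed; a pose out of reach is approached as far as the arm can. A call with a number of a shift or a turn outside -1 to 1 is refused whole. A call with a gripper value outside its range is refused whole. The fingers move at their own pace and stop on an object; the grip force is fixed at half the most. Time passes only in rows, so rows that repeat a pose let the fingers close. It gives the time, the measured TCP pose, the force, the opening and the grip force at its end, in the units of the state.
- state(): the state, without advancing time (a new reading comes with each control period).
- vision.camera(name): name is "scene" or "top" or "wrist"; returns (picture, depth): 400x640x3 uint8, blue, green, red; 400x640 float32, m along the optical axis (not along the pixel's ray), 0 where there is no reading.
- vision.camera_params(name): a dict with "fx", "fy", "cx", "cy" (pixels), "R" (3x3) and "t" (3): a world point X has camera coordinates R X + t; the wrist camera has in their place "T_tool_cam" (4x4, takes a point from camera to tool coordinates, whose origin is the TCP and whose axes are the flange's). Camera axes: x right, y down, z forward; pixel columns grow to the right and rows downward; lengths in m; the calibration is good to about 2 mm. A picture is of the moment at which its call begins: read the wrist's pose just before it. camera_params takes no time and is no camera call.
- workorder.hand_in(): hands the job in; it is judged then, once.
The state is a dict: "time": time; "qpos": joint angles; "joint_vel": joint speeds; "joint_torque": joint torques, N m; "eef_pos": TCP position; "eef_rot": TCP orientation; "force": force on the tool from outside, world axes, zero at the start; "wrist_torque": the same for the moment, N m; "gripper_width": finger opening in m; "grip_force": force on a finger pad.
Only numpy, scipy, OpenCV 4.12 (cv2) and the standard library are available. Lean on these libraries where they do the work, as an engineer would, in place of code of your own. Each camera call takes 0.05 s, during which the arm holds its last target. There are 200 camera calls.

TASK

The grey gauge loader's spring tray is locked shut: clear away whatever stands in the tray's way, then take the orange-handled release pin from its stand and push it down through the small yellow-ringed hole in the loader's top to trip the hidden latch, so that the tray springs out without hitting anything that stands on the bench. Lay the aluminium gauge block flat in the tray's nest, let go of it, and push the tray fully home until it stays latched with the block inside. At the end the release pin must be back in its stand, handle up and fully down, the wire spool and the round tin must stand upright on the bench clear of the tray's path, and the other things lying about must be left where they are.

Things in the scene. Friction and masses are not known exactly. Their poses are not given: they have to be found in the camera images.
- loader: Fixed gauge loader, a grey box 110 (x) x 104 (y) x 80 (z) mm with white top; origin at the centre of its underside on the bench, its -x side is the front, where the tray comes out, z up. Its yaw varies. Board racks 0.225 m high stand behind it, their fronts at world x = 0.62 m and beyond. The tray comes 66 mm out along the loader's -x, so the swept strip is 88 mm wide (y within 44 mm) and runs from x = -55 to x = -121 mm. The front wall above the opening starts at z = 52 mm.
- release_hole (a point): Centre of the mouth of the 16 mm access hole (yellow ring) in the loader's 8 mm top plate: loader x = +32, y = 0, z = 80 mm. The hole goes straight down. The latch pad lies under it.
- latch_pad (a point): Centre of the top of the hidden latch pad (18 x 18 mm), 28 mm below the mouth of the hole (z = 52 mm) while the latch is up; goes down with the latch.
- latch (a joint): Hidden spring latch: 0 = up (catching), positive = pressed down (m), stop at 0.010. The spring takes 2 N to start, 4.5 N at the stop, plus a little friction. The tray is let go when it is pressed about 4 to 6 mm; the latch springs up again when let go and snaps over the tray by itself as the tray is pushed home.
- tray (a joint): Tray travel (m): 0 = fully home, 0.066 = fully out. Latched, the tray rests at about 0.002. When freed it is thrown out by its spring (6 N at home, 2.2 N when out) in under half a second and stays out. Pushing it home takes 6 N and about 5 N more over the last 20 mm as it rides over the latch; it must be pushed to within 1 mm of the stop and then lets back about 2 mm onto the latch.
- tray_front (a point): Centre of the outer face of the tray's blue front panel (88 wide, 40 high, 6 mm thick, z = 8 to 48 mm), looking to the loader's -x; 28 mm above the bench. Moves with the tray. Its axes are the loader's.
- tray_nest (a point): Centre of the nest's floor on the tray, 14 mm above the bench; moves with the tray, axes as the loader's. The nest is a shallow pocket, 52 mm long (x) and 72 mm wide (y), with 6 mm high rims 5 mm thick at the sides and rear (each side rim has a 28 mm gap for a finger at its middle) and the front panel 26 mm in front of its centre. At tray 0 it lies at loader x = -23 mm, inside the housing; it is wholly outside when the tray is out.
- gauge_block: Drilled aluminium block, 40 (x) x 60 (y) x 25 (z) mm, 0.11 to 0.22 kg, loose, flat on the bench; origin at the centre of its underside. In the nest its 60 mm length goes across the tray (block y along loader y, either way round). The stamp stands about 30 to 40 mm beside one of its long sides.
- release_pin: Release pin, standing upright in its stand, 150 mm long, about 0.07 kg: origin at the lower tip; z points up to the handle. Steel shaft 8 mm thick from 0 to 85 mm with a slightly tapered tip, collar 26 mm in diameter from 85 to 89 mm, round orange handle 22 mm in diameter from 89 to 150 mm.
- pin_tip (a point): Lower tip of the release pin (the pin's origin).
- pin_stand: Fixed stand of the release pin: base plate 70 x 70 mm, yellow top plate 60 x 60 x 10 mm on four posts, top at 98 mm, with a 15 mm through hole at its centre; origin at the centre of its underside. The pin's collar rests on the top plate, so that the tip hangs 13 mm above the bench and the handle's end is at 163 mm.
- spool: Wire spool, upright, 60 mm in diameter, 48 mm high, 0.35 kg, loose; origin at the centre of its underside. Either it or the tin stands in the tray's way at the start.
- tin: Round pale tin, 60 mm in diameter, 22 mm high, 0.06 kg, loose; origin at the centre of its underside.
- stamp: Rubber stamp with a wooden grip, 27 (x) x 46 (y) x 65 (z) mm, loose, standing; bystander; origin at the centre of its underside.
- mouse: Black computer mouse, 63 x 105 x 37 mm, bystander, loose; origin at the centre of its underside.
- tape: Roll of amber tape lying flat, 72 mm in diameter, 19 mm high, bystander, fixed in place; origin at the centre of its underside.
- meter: Grey multimeter, 182 x 88 x 56 mm, bystander, loose; origin at the centre of its underside.
- nut_bin: Black parts bin, 115 x 79 x 53 mm, bystander, fixed in place; origin at the centre of its underside.
- scanner: Black hand scanner lying on its side, 160 x 114 x 44 mm, bystander, fixed in place; origin at the centre of its underside.

How it is judged:
By the outcome, as a careful person would: the job done as asked, in the order asked, and still so for the second after the job is handed in, with the robot touching nothing.
It also fails if it takes over 72 s, if anything falls off the work surface, if the arm or the gripper's body presses on something with over 40 N, if the wrist force passes 120 N, or if a joint passes its speed limit or range.

## Working session

There is one attempt and no reset: what is moved stays moved. The work goes in short steps, Python scripts to look and compute and a tool call to move; the robot and the scene stay as the last step left them, time stands still between calls to the robot, and variables do not carry over. Pictures are saved under pics/ and viewed, at most 10 in all, crops included, and the job is handed in when it is done.

Besides the shell and the picture viewer there is one more tool, called as name(argument=value, ...), one argument or row to a line, values as JSON. apply_moves: Moves the arm, as the interface text tells. Its arguments: {"type":"object","properties":{"plan":{"type":"array"}},"required":["plan"]}

```bash
mkdir -p pics; ls
python3 - <<'E'
from cell import state, vision
import cv2,numpy as np
s=state();print(s['time'],s['eef_pos'],s['eef_rot'],s['force'],s['gripper_width'])
for n in ['scene','top']:
    im,d=vision.camera(n);cv2.imwrite(f'pics/{n}0.png',im);np.savez(f'{n}0.npz',im=im,d=d)
    print(n,vision.camera_params(n))
print(vision.camera_params('wrist'))
E
```

```text
pics
0.0 [0.19057836 0.48887825 0.23847015] [[-9.31693140e-01  3.63245686e-01 -6.81329121e-04]
 [ 3.63246302e-01  9.31692111e-01 -1.39074985e-03]
 [ 1.29605081e-04 -1.54324238e-03 -9.99998801e-01]] [-0.2669764   0.11553219 -0.69290987] 0.08546770185449389
scene {'fx': 413.1748289395579, 'fy': 413.1748289395579, 'cx': 315.7600895118301, 'cy': 197.56927603855405, 'R': array([[ 0.54365019, -0.83917938, -0.01491454],
       [-0.62021533, -0.38969807, -0.6807851 ],
       [ 0.56548865,  0.37935918, -0.73233135]]), 't': array([-0.2948785 ,  0.36191114,  1.23624741])}
top {'fx': 473.96274614308595, 'fy': 473.96274614308595, 'cx': 314.35249282047687, 'cy': 202.6311979181701, 'R': array([[-0.01800054, -0.99974465, -0.01366036],
       [-0.98715785,  0.01993961, -0.15849854],
       [ 0.15873045,  0.01063188, -0.98726471]]), 't': array([-0.00577275,  0.50393394,  2.01269708])}
{'fx': 342.0575895908717, 'fy': 342.0575895908717, 'cx': 316.539983296413, 'cy': 204.34272196481874, 'T_tool_cam': array([[-4.15217339e-04, -9.45924467e-01, -3.24386700e-01,
         8.49390721e-02],
       [ 9.99999791e-01, -2.32033238e-04, -6.03388903e-04,
        -4.46090260e-04],
       [ 4.95491829e-04, -3.24386883e-01,  9.45924365e-01,
        -1.34587671e-01],
       [ 0.00000000e+00,  0.00000000e+00,  0.00000000e+00,
         1.00000000e+00]])}
```

View pics/scene0.png

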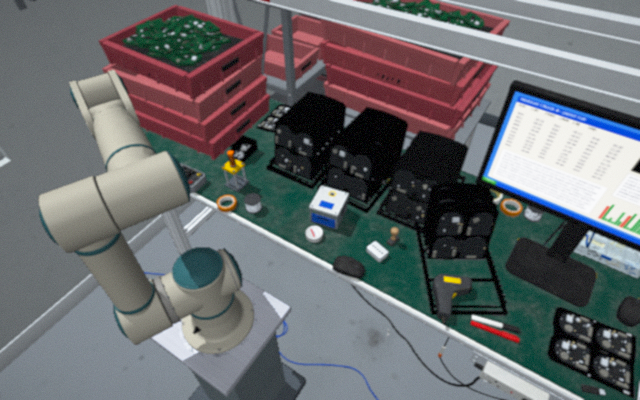

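View pics/top0.png

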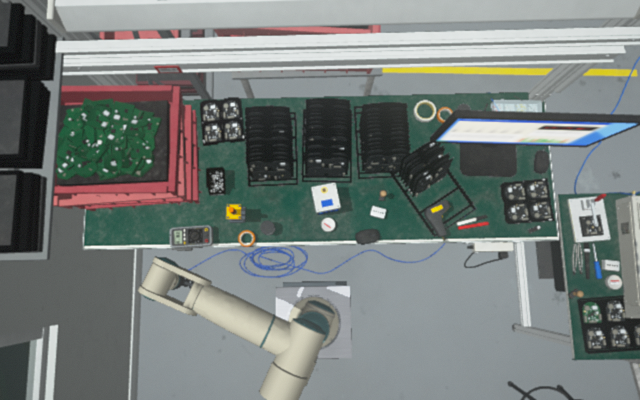

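The tin (scene 314,234; top 328,224) stands before the loader (top 326,198). The pin and stand are at top 234,212, the spool at 268,228, the block at 378,211, the stamp at 382,193 and the mouse at 368,236. Next I measure.

```bash
cat > h.py <<'E'
import numpy as np,cv2
from cell import state,vision
def cam(n,s=None):
    p=vision.camera_params(n)
    if n!='wrist': R=p['R'].T; return p,R,-R@p['t']
    T=np.eye(4);T[:3,:3]=s['eef_rot'];T[:3,3]=s['eef_pos'];W=T@p['T_tool_cam'];return p,W[:3,:3],W[:3,3]
def ray(c,uv,z):
    p,R,o=c;uv=np.atleast_2d(uv).astype(float)
    d=np.c_[(uv[:,0]-p['cx'])/p['fx'],(uv[:,1]-p['cy'])/p['fy'],np.ones(len(uv))]@R.T
    return o+d*((z-o[2])/d[:,2])[:,None]
def cloud(c,D):
    p,R,o=c;v,u=np.mgrid[:400,:640]
    return np.stack([(u-p['cx'])/p['fx']*D,(v-p['cy'])/p['fy']*D,D],-1)@R.T+o
def proj(c,X):
    p,R,o=c;q=(np.atleast_2d(X)-o)@R;return np.c_[q[:,0]/q[:,2]*p['fx']+p['cx'],q[:,1]/q[:,2]*p['fy']+p['cy']]
def mask_rect(m,c,z):
    cs,_=cv2.findContours(m.astype(np.uint8),0,2);k=max(cs,key=cv2.contourArea)
    w=ray(c,k[:,0],z)[:,:2]
    M=cv2.moments(k);ctr=ray(c,[M['m10']/M['m00'],M['m01']/M['m00']],z)[0]
    r=cv2.minAreaRect((w*1000).astype(np.float32));return ctr.round(4),r
E
python3 - <<'E'
from h import *
out=[]
for n,box in [('scene',(200,130,430,290)),('top',(200,160,420,250))]:
    f=np.load(n+'0.npz');c=cam(n);im=f['im'];P=cloud(c,f['d'])
    x0,y0,x1,y1=box
    roi=np.zeros((400,640),bool);roi[y0:y1,x0:x1]=1
    hsv=cv2.cvtColor(im,cv2.COLOR_BGR2HSV).astype(int);H,S,V=hsv[...,0],hsv[...,1],hsv[...,2]
    for nm,uv in dict(scene=dict(stand=(234,172),spool=(254,201),loader=(322,195),tin=(314,232),block=(377,249),stamp=(394,232),mouse=(348,264)),top=dict(stand=(234,210),spool=(268,228),loader=(320,192),tin=(328,224),block=(378,211),stamp=(382,193),mouse=(368,236)))[n].items():
        print(n,nm,P[uv[1],uv[0]].round(3))
    white=roi&(V>170)&(S<60)
    nn,l,st,ce=cv2.connectedComponentsWithStats(white.astype(np.uint8))
    for i in range(1,nn):
        if st[i,4]>25:
            z=np.median(P[l==i][:,2]);print(n,'white',st[i],ce[i].round(1),'z',z.round(3),mask_rect(l==i,c,{0:.022,1:.025,2:.08}[np.argmin(abs(z-np.array([.022,.0251,.08])))]))
    a=im[y0:y1,x0:x1];out.append(cv2.resize(a,(800,int(800*(y1-y0)/(x1-x0))),interpolation=cv2.INTER_CUBIC))
cv2.imwrite('pics/c1.png',out[0][:600]);cv2.imwrite('pics/c2.png',out[1])
E
```

```text
scene stand [0.444 0.295 0.097]
scene spool [0.402 0.175 0.047]
scene loader [ 0.531 -0.035  0.082]
scene tin [ 0.415 -0.075  0.022]
scene block [ 0.461 -0.294  0.03 ]
scene stamp [ 0.529 -0.318  0.065]
scene mouse [ 0.354 -0.245  0.039]
scene white [310 186  38  29 588] [328.7 199.8] z 0.081 (array([ 0.5232, -0.0672,  0.08  ]), ((524.8656005859375, -65.84757232666016), (113.68983459472656, 105.23942565917969), 10.280744552612305))
scene white [200 196  18  25 191] [206.6 207.2] z -0.017 (array([0.3013, 0.3191, 0.022 ]), ((308.25860595703125, 316.4065856933594), (119.50460815429688, 61.42929458618164), 43.77004623413086))
scene white [247 206  10   5  44] [251.8 208. ] z 0.025 (array([0.3847, 0.1749, 0.025 ]), ((384.555419921875, 175.77059936523438), (19.402233123779297, 35.141441345214844), 32.188846588134766))
scene white [227 213 106  58 602] [281.8 241.4] z -0.0 (array([ 0.3231, -0.0066,  0.022 ]), ((322.75677490234375, 13.099822998046875), (442.713134765625, 20.93675994873047), 89.93595886230469))
scene white [306 226  17  14 176] [313.9 232.3] z 0.022 (array([ 0.4139, -0.0757, 
[... 1188 characters left out ...]
0723,  0.022 ]), ((411.6571960449219, -72.70316314697266), (52.062374114990234, 52.35321044921875), 88.82196044921875))
top white [375 239  45   6 153] [397.5 241.4] z -0.002 (array([ 0.3304, -0.3695,  0.022 ]), ((329.7647399902344, -367.7634582519531), (17.192533493041992, 189.97064208984375), 0.4149078130722046))
top white [255 241 102   6 358] [304.8 243.3] z -0.002 (array([0.33  , 0.0306, 0.022 ]), ((329.38739013671875, 26.387939453125), (17.83584976196289, 435.7345886230469), 0.08123788237571716))
top white [212 243  29   5 103] [226.1 245. ] z -0.002 (array([0.3292, 0.3696, 0.022 ]), ((329.0509033203125, 369.65814208984375), (121.10517883300781, 17.251981735229492), 88.91688537597656))
```

View pics/c1.png

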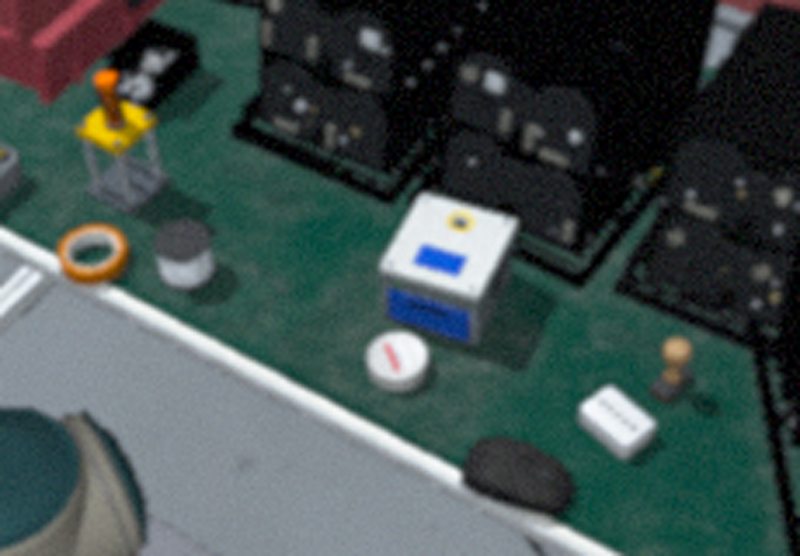

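Loader yaw is about 10.3° with its centre at (0.522,-0.065), and the tin blocks the tray's strip. I'll move to a view point between the stand and the spool and look with the wrist camera.

```bash
cat > mv.py <<'E'
import numpy as np
def seq(start,yaw0,calls):
    """calls: list of lists of (x,y,z,yawdeg); prints dx,dy,dz,spin numbers relative to each call's start (x,y,z,yaw)."""
    p,y=np.array(start,float),yaw0
    for k,c in enumerate(calls):
        t=np.radians(y);ty=np.array([np.cos(t),np.sin(t),0]);tx=np.array([-np.sin(t),np.cos(t),0])
        for w in c:
            d=np.array(w[:3])-p;print(k,[round(float(v),4) for v in (d@tx/.2,d@ty/.2,-d[2]/.2,-(w[3]-y)/180)])
        p,y=np.array(c[-1][:3]),c[-1][3]
def cur():
    from cell import state
    s=state();R=s['eef_rot'];return s['eef_pos'],float(np.degrees(np.arctan2(R[1,1],R[0,1])))
E
python3 - <<'E'
from mv import *
p,y=cur();print(p,y)
seq(p,y,[[(.38,.30,.24,90)],[(.385,.13,.24,100)],[(.385,-.07,.24,100.3)]])
E
```

```text
[0.19061236 0.48889849 0.2385385 ] 68.69589320139909
0 [-1.2254, -0.5359, -0.0073, -0.1184]
1 [-0.025, -0.85, -0.0, -0.0556]
2 [0.1736, -0.9848, -0.0, -0.0017]
```

apply_moves(
  plan=[
    [100, -1, -0.55, 0, -0.118],
    [100, -1, -0.55, 0, -0.118],
    [100, -1, -0.55, 0, -0.118],
    [100, -1, -0.55, 0, -0.118],
    [100, -1, -0.55, 0, -0.118],
    [100, -1, -0.55, 0, -0.118],
    [100, -1, -0.55, 0, -0.118],
  ],
)

```text
time: 0.8
eef_pos: [0.3373, 0.3136, 0.239]
eef_rot: [[-1.0, 0.003, -0.001], [0.003, 1.0, -0.0], [0.001, -0.0, -1.0]]
force: [-0.3, 0.2, 0.3]
gripper_width: 0.0854
grip_force: 0.0
```

```bash
cat > snap.py <<'E'
import sys
from h import *
def snap(k):
    s=state();im,d=vision.camera('wrist');cv2.imwrite(f'pics/w{k}.png',im)
    np.savez(f'w{k}.npz',im=im,d=d,pos=s['eef_pos'],rot=s['eef_rot']);return load(k)
def load(k):
    f=np.load(f'w{k}.npz');c=cam('wrist',dict(eef_pos=f['pos'],eef_rot=f['rot']));return f['im'],f['d'],c
E
python3 - <<'E'
from snap import *
from mv import *
snap(1);p,y=cur();print(p,y)
seq(p,y,[[(.385,.07,.24,100.3)],[(.385,-.10,.24,100.3)]])
E
```

```text
[0.3368221  0.31419268 0.2390569 ] 89.92190869700306
0 [-0.2426, -1.2206, -0.0047, -0.0577]
1 [0.152, -0.8363, -0.0, -0.0]
```

View pics/w1.png

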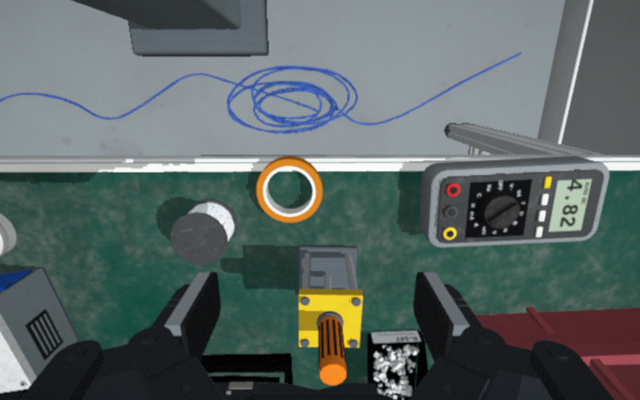

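The wrist view shows the yellow stand plate (330,318), the orange pin end (333,374), the spool (202,235), the tape (290,190), the meter (515,200) and the nut bin (395,365), which is close to the stand. I measure the pin and spool from this view.

Run:
```python
from snap import *
im,d,c=load(1);hsv=cv2.cvtColor(im,cv2.COLOR_BGR2HSV).astype(int);H,S,V=hsv[...,0],hsv[...,1],hsv[...,2]
roi=np.zeros((400,640),bool);roi[280:400,280:372]=1
ye=roi&(H>=21)&(H<=33)&(S>140)&(V>90)
print('plate',mask_rect(ye,c,.098))
og=roi&(H<=17)&(S>150)&(V>180);og[:358]=0
k=mask_rect(og,c,.163);print('handle end',k, cv2.moments(og.astype(np.uint8))['m00'])
P=cloud(c,d);print('bin pts',P[365,375:415:10].round(3),'spool top',P[235,202])
sp=np.zeros((400,640),bool);sp[195:275,160:245]=1
q=sp&(abs(P[...,2]-.048)<.008)&(d>0);print('spool',mask_rect(q,c,.048))
b=np.zeros((400,640),bool);b[325:400,360:430]=1;b&=(P[...,2]>.03)&(P[...,2]<.07);pp=P[b];print('bin',pp.min(0),pp.max(0))
```

```text
plate (array([0.4559, 0.3256, 0.098 ]), ((463.17926025390625, 325.6809387207031), (60.55647277832031, 66.48169708251953), 89.630126953125))
handle end (array([0.4649, 0.3257, 0.163 ]), ((465.12872314453125, 325.57513427734375), (19.68352508544922, 19.956472396850586), 89.82974243164062)) 452.0
bin pts [[0.602 0.39  0.013]
 [0.602 0.404 0.012]
 [0.594 0.414 0.021]
 [0.612 0.434 0.002]] spool top [0.39712146 0.19420094 0.04773207]
spool (array([0.4008, 0.1904, 0.048 ]), ((401.5938415527344, 190.64601135253906), (59.25117111206055, 59.52167892456055), 37.69400405883789))
bin [0.56360246 0.3758135  0.03003328] [0.60221077 0.44954117 0.05316666]
```

apply_moves(
  plan=[
    [100, -0.2, -1, 0, -0.058],
    [100, -0.2, -1, 0, -0.058],
    [100, -0.2, -1, 0, -0.058],
    [100, -0.2, -1, 0, -0.058],
    [100, -0.2, -1, 0, -0.058],
    [100, -0.2, -1, 0, -0.058],
  ],
)

```text
time: 1.45
eef_pos: [0.3769, 0.1138, 0.2393]
eef_rot: [[-0.984, -0.179, 0.0], [-0.179, 0.984, 0.0], [-0.0, 0.0, -1.0]]
force: [0.3, 0.5, 1.1]
gripper_width: 0.0851
grip_force: 0.0
```

apply_moves(
  plan=[
    [100, 0.15, -1, 0, 0],
    [100, 0.15, -1, 0, 0],
    [100, 0.15, -1, 0, 0],
    [100, 0.15, -1, 0, 0],
    [100, 0.15, -1, 0, 0],
    [100, 0.15, -1, 0, 0],
  ],
)

```text
time: 2.05
eef_pos: [0.3838, -0.0873, 0.239]
eef_rot: [[-0.984, -0.18, -0.001], [-0.18, 0.984, 0.001], [0.0, 0.001, -1.0]]
force: [0.4, 0.2, 0.2]
gripper_width: 0.0855
grip_force: 0.0
```

Run:
```python
from snap import *
from mv import *
snap(2);p,y=cur();print(p,y)
```

```text
[ 0.38385533 -0.08653667  0.23910206] 100.48411462498602
```

View pics/w2.png

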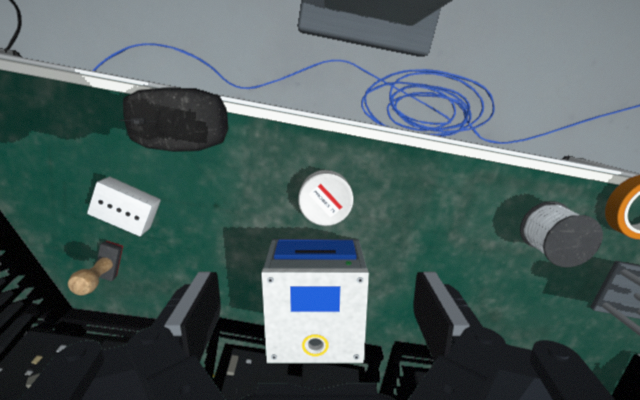

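The wrist view shows the tin (326,198), loader top (315,315), yellow hole ring (315,345), block (123,205), stamp (95,272) and mouse (177,120). I measure these next.

Run:
```python
from snap import *
from mv import *
im,d,c=load(2);hsv=cv2.cvtColor(im,cv2.COLOR_BGR2HSV).astype(int);H,S,V=hsv[...,0],hsv[...,1],hsv[...,2];P=cloud(c,d)
def roi(x0,y0,x1,y1):
    m=np.zeros((400,640),bool);m[y0:y1,x0:x1]=1;return m
f=lambda r,z,t=.006: r&(d>0)&(abs(P[...,2]-z)<t)
ring=roi(295,330,335,362)&(H>=20)&(H<=35)&(S>110);cs,_=cv2.findContours(ring.astype(np.uint8),0,2);e=cv2.fitEllipse(max(cs,key=cv2.contourArea));print('ring px',e)
hole=ray(c,e[0],.08)[0];print('hole',hole)
r=mask_rect(f(roi(255,255,380,380),.08),c,.08);print('loader',r)
print('tin',mask_rect(f(roi(285,165,365,230),.022,.008),c,.022))
blk=roi(80,165,165,245)&(V>140)&(S<60)&(P[...,2]>.019);print('block',mask_rect(blk,c,.025))
for n,R,z in [('stamp',roi(60,235,130,300),.012),('mouse',roi(115,80,235,155),.012)]:
    pp=P[R&(d>0)&(P[...,2]>z)&(P[...,2]<.08)];print(n,pp.min(0).round(3),pp.max(0).round(3))
```

```text
ring px ((314.781494140625, 344.879150390625), (20.769880294799805, 25.5041561126709), 88.78553771972656)
hole [ 0.55373549 -0.05782451  0.08      ]
loader (array([ 0.517 , -0.0647,  0.08  ]), ((520.364990234375, -63.992454528808594), (113.3175277709961, 103.99488830566406), 10.26772403717041))
tin (array([ 0.4103, -0.0726,  0.022 ]), ((411.10455322265625, -72.08523559570312), (60.211463928222656, 57.573936462402344), 10.333710670471191))
block (array([ 0.4602, -0.2894,  0.025 ]), ((459.99224853515625, -288.8802795410156), (61.36503982543945, 44.10067367553711), 73.41761779785156))
stamp [ 0.514 -0.323  0.012] [ 0.562 -0.298  0.067]
mouse [ 0.322 -0.292  0.012] [ 0.39  -0.188  0.039]
```

Run:
```python
from mv import *
from cell import bot
print([a for a in dir(bot) if a[0]!='_'],bot.tip_extent)
p,y=cur();print(p,y);y=100.3
seq(p,y,[[(.411,-.0725,.20,y),(.411,-.0725,.06,y)],[(.411,-.0725,.010,y)],[(.411,-.0725,.06,y),(.42,.06,.06,y)],[(.42,.06,.011,y)],[(.42,.06,.2,y)]])
```

```text
['PlanningError', 'tip_extent'] 0.008
[ 0.38385533 -0.08653667  0.23910206] 100.48411462498602
0 [-0.1461, 0.0448, 0.1955, -0.0]
0 [-0.1461, 0.0448, 0.8955, -0.0]
1 [0.0, 0.0, 0.25, -0.0]
2 [0.0, 0.0, -0.25, -0.0]
2 [-0.1627, 0.6438, -0.25, -0.0]
3 [0.0, 0.0, 0.245, -0.0]
4 [0.0, 0.0, -0.945, -0.0]
```

apply_moves(
  plan=[
    [100, -0.146, 0.045, 0.2, 0],
    [100, -0.146, 0.045, 0.45, 0],
    [100, -0.146, 0.045, 0.7, 0],
    [100, -0.146, 0.045, 0.9, 0],
    [100, -0.146, 0.045, 1, 0],
    [100, -0.146, 0.045, 1, 0],
    [100, -0.146, 0.045, 1, 0],
  ],
)

```text
time: 2.8
eef_pos: [0.4112, -0.0724, 0.0401]
eef_rot: [[-0.983, -0.183, 0.001], [-0.183, 0.983, 0.0], [-0.001, 0.0, -1.0]]
force: [0.8, 1.0, 0.4]
gripper_width: 0.0855
grip_force: 0.0
```

apply_moves(
  plan=[
    [100, 0, 0, 0.14, 0],
    [100, 0, 0, 0.14, 0],
    [40, 0, 0, 0.14, 0],
    [40, 0, 0, 0.14, 0],
    [40, 0, 0, 0.14, 0],
    [40, 0, 0, 0.14, 0],
    [40, 0, 0, 0.14, 0],
  ],
)

```text
time: 3.5
eef_pos: [0.412, -0.0742, 0.0138]
eef_rot: [[-0.984, -0.18, 0.004], [-0.18, 0.984, -0.0], [-0.003, -0.001, -1.0]]
force: [-2.6, 2.2, 8.5]
gripper_width: 0.0574
grip_force: 62.9
```

apply_moves(
  plan=[
    [40, 0, 0, -0.2, 0],
    [40, -0.04, 0.16, -0.25, 0],
    [40, -0.08, 0.33, -0.25, 0],
    [40, -0.12, 0.5, -0.25, 0],
    [40, -0.16, 0.64, -0.25, 0],
    [40, -0.16, 0.64, -0.25, 0],
    [40, -0.16, 0.64, -0.15, 0],
    [40, -0.16, 0.64, -0.05, 0],
    [40, -0.16, 0.64, -0.005, 0],
    [40, -0.16, 0.64, -0.005, 0],
  ],
)

```text
time: 4.5
eef_pos: [0.419, 0.0573, 0.0125]
eef_rot: [[-0.984, -0.18, -0.0], [-0.18, 0.984, 0.0], [0.0, 0.0, -1.0]]
force: [0.0, 0.5, -0.7]
gripper_width: 0.0571
grip_force: 68.7
```

apply_moves(
  plan=[
    [70, 0, 0, 0, 0],
    [100, 0, 0, 0, 0],
    [100, 0, 0, 0, 0],
    [100, 0, 0, -0.2, 0],
    [100, 0, 0, -0.5, 0],
    [100, 0, 0, -0.75, 0],
    [100, 0, 0, -1, 0],
    [100, 0, 0, -1, 0],
  ],
)

```text
time: 5.3
eef_pos: [0.421, 0.0577, 0.2192]
eef_rot: [[-0.984, -0.18, 0.011], [-0.18, 0.984, 0.001], [-0.011, -0.001, -1.0]]
force: [0.5, 1.3, -0.6]
gripper_width: 0.0857
grip_force: 0.0
```

Run:
```python
from snap import *
from mv import *
im,d,c=snap(3);P=cloud(c,d);p,y=cur();print(p,y)
m=(d>0)&(abs(P[...,2]-.022)<.008)&(abs(P[...,0]-.42)<.06)&(abs(P[...,1]-.06)<.06)
print('tin',mask_rect(m,c,.022))
seq(p,y,[[(.465,.22,.25,90)],[(.465,.3255,.25,90)]])
```

```text
[0.42069882 0.05766468 0.2177751 ] 100.37691748441789
tin (array([0.4179, 0.0572, 0.022 ]), ((418.81744384765625, 57.53541564941406), (59.190673828125, 57.91706466674805), 10.368124008178711))
0 [-0.3641, 0.7585, -0.1611, 0.0576]
1 [0.0, 0.5275, -0.0, 0.0]
```

The tin now stands at (0.418,0.057), clear of the path. Next is the pin.

apply_moves(
  plan=[
    [100, -0.36, 0.7, -0.16, 0.058],
    [100, -0.36, 0.7, -0.16, 0.058],
    [100, -0.36, 0.7, -0.16, 0.058],
    [100, -0.36, 0.7, -0.16, 0.058],
    [100, -0.36, 0.7, -0.16, 0.058],
    [100, -0.36, 0.7, -0.16, 0.058],
  ],
)

```text
time: 5.95
eef_pos: [0.464, 0.2079, 0.2427]
eef_rot: [[-1.0, 0.001, -0.003], [0.001, 1.0, -0.001], [0.003, -0.001, -1.0]]
force: [-0.7, -0.1, 0.4]
gripper_width: 0.0854
grip_force: 0.0
```

Run:
```python
from snap import *
from mv import *
im,d,c=snap(4);p,y=cur();print(p,y)
hsv=cv2.cvtColor(im,cv2.COLOR_BGR2HSV).astype(int);H,S,V=hsv[...,0],hsv[...,1],hsv[...,2];P=cloud(c,d)
m=(abs(P[...,2]-.163)<.006)&(d>0)&(H<20)&(S>120);print(m.sum())
if m.sum()>30: print('handle',mask_rect(m,c,.163),P[m].mean(0))
ye=(H>=21)&(H<=33)&(S>140)&(V>90)&(abs(P[...,2]-.098)<.01);
if ye.sum()>30: print('plate',mask_rect(ye,c,.098))
seq(p,y,[[(.465,.3255,.25,90)],[(.465,.3255,.124,90)]])
```

```text
[0.46406198 0.20744851 0.24298121] 89.90843016781476
844
handle (array([0.4648, 0.3237, 0.163 ]), ((464.79132080078125, 323.5216064453125), (24.095951080322266, 21.067489624023438), 60.59143829345703)) [0.4650433  0.32407373 0.16231183]
plate (array([0.4603, 0.3187, 0.098 ]), ((465.3628845214844, 324.20294189453125), (62.64156723022461, 61.74415969848633), 89.00283813476562))
0 [-0.0037, 0.5903, -0.0351, -0.0005]
1 [0.0, 0.0, 0.63, 0.0]
```

apply_moves(
  plan=[
    [100, -0.005, 0.25, -0.03, 0],
    [100, -0.005, 0.5, -0.03, 0],
    [100, -0.005, 0.585, -0.03, 0],
    [100, -0.005, 0.585, -0.03, 0],
    [100, -0.005, 0.585, 0.15, 0],
    [100, -0.005, 0.585, 0.35, 0],
    [100, -0.005, 0.585, 0.5, 0],
    [100, -0.005, 0.585, 0.595, 0],
    [100, -0.005, 0.585, 0.595, 0],
    [100, -0.005, 0.585, 0.595, 0],
  ],
)

```text
time: 7.0
eef_pos: [0.4661, 0.324, 0.1261]
eef_rot: [[-1.0, 0.003, 0.0], [0.003, 1.0, 0.0], [-0.0, 0.0, -1.0]]
force: [1.0, -0.1, 0.7]
gripper_width: 0.0853
grip_force: 0.0
```

apply_moves(
  plan=[
    [10, 0, 0, 0, 0],
    [10, 0, 0, 0, 0],
    [10, 0, 0, 0, 0],
    [10, 0, 0, 0, 0],
    [10, 0, 0, 0, 0],
    [10, 0, 0, 0, 0],
    [10, 0, 0, 0, 0],
    [10, 0, 0, 0, 0],
  ],
)

```text
time: 7.8
eef_pos: [0.4658, 0.3256, 0.1258]
eef_rot: [[-1.0, 0.001, 0.001], [0.001, 1.0, 0.001], [-0.001, 0.001, -1.0]]
force: [-0.2, -0.3, 4.0]
gripper_width: 0.0207
grip_force: 58.5
```

Run:
```python
from mv import *
p,y=cur();print(p,y)
seq(p,y,[[(p[0],p[1],.223,y),(.51,.16,.26,90)],[(.5535,-.035,.26,90)]])
```

```text
[0.46583823 0.32555814 0.12582938] 89.94675811102115
0 [0.0, 0.0, -0.4859, -0.0]
0 [-0.2216, -0.8276, -0.6709, -0.0003]
1 [-0.2175, -0.975, -0.0, 0.0]
```

apply_moves(
  plan=[
    [10, 0, 0, -0.15, 0],
    [10, 0, 0, -0.35, 0],
    [10, 0, 0, -0.55, 0],
    [10, 0, 0, -0.58, 0],
    [10, 0, 0, -0.58, 0],
  ],
)

```text
time: 8.3
eef_pos: [0.466, 0.3254, 0.2423]
eef_rot: [[-1.0, 0.001, 0.002], [0.001, 1.0, 0.001], [-0.002, 0.001, -1.0]]
force: [-1.0, -0.3, -0.6]
gripper_width: 0.0211
grip_force: 58.7
```

apply_moves(
  plan=[
    [10, -0.05, -0.2, 0, 0],
    [10, -0.1, -0.4, 0, 0],
    [10, -0.15, -0.6, 0, 0],
    [10, -0.2, -0.8, 0, 0],
    [10, -0.22, -0.9, 0, 0],
    [10, -0.22, -0.9, 0, 0],
  ],
)

```text
time: 8.9
eef_pos: [0.5092, 0.1426, 0.2386]
eef_rot: [[-1.0, 0.005, -0.004], [0.005, 1.0, -0.001], [0.004, -0.001, -1.0]]
force: [0.7, -1.1, -0.3]
gripper_width: 0.0207
grip_force: 58.9
```

Run:
```python
from mv import *
from snap import *
im,d,c=snap(5)
p,y=cur();print(p,y)
seq(p,y,[[(.5535,-.0578,.241,90)]])
```

```text
[0.5089594  0.14417708 0.23889406] 89.80249526486263
0 [-0.2262, -1.0091, -0.0105, -0.0011]
```

View pics/w5.png

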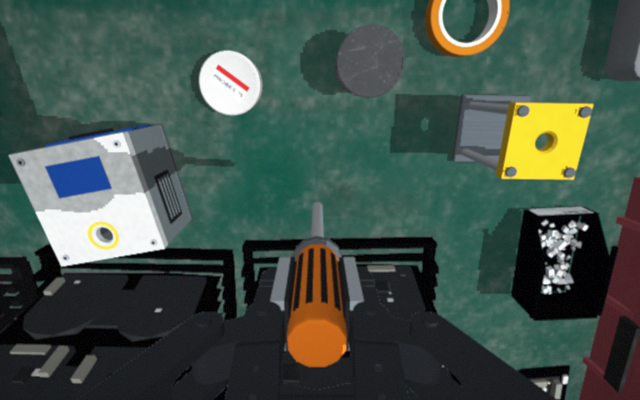

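The pin is held with its tip at (317,205). The hole ring is at (103,236) and the empty stand hole at (545,141).

Run:
```python
from snap import *
im,d,c=load(5);p=np.load('w5.npz')['pos'];R=np.load('w5.npz')['rot'];print(p)
hsv=cv2.cvtColor(im,cv2.COLOR_BGR2HSV).astype(int);H,S,V=hsv[...,0],hsv[...,1],hsv[...,2]
print('tip',ray(c,[317,207],p[2]-.1128), 'expected px',proj(c,p+R[:,2]*.1128))
def m(x0,y0,x1,y1):
    a=np.zeros((400,640),bool);a[y0:y1,x0:x1]=1;return a
r=m(80,215,130,258)&(H>=20)&(H<=35)&(S>110);cs,_=cv2.findContours(r.astype(np.uint8),0,2);e=cv2.fitEllipse(max(cs,key=cv2.contourArea));print('ring',e,ray(c,e[0],.08))
r=m(525,120,565,165)&~((H>=20)&(H<=35)&(S>180)&(V>120));cs,_=cv2.findContours(r.astype(np.uint8),0,2);e=cv2.fitEllipse(max(cs,key=cv2.contourArea));print('standhole',e,ray(c,e[0],.098))
```

```text
[0.50917456 0.14264901 0.23859295]
tip [[0.51062286 0.14273214 0.12579295]] expected px [[316.67087206 204.62271017]]
ring ((102.79721069335938, 235.30393981933594), (24.617948532104492, 31.216238021850586), 119.79489135742188) [[ 0.55358696 -0.05791166  0.08      ]]
standhole ((543.0140991210938, 140.8502197265625), (14.086220741271973, 19.663644790649414), 60.18085861206055) [[0.46515716 0.32355835 0.098     ]]
```

apply_moves(
  plan=[
    [10, -0.05, -0.25, 0, 0],
    [10, -0.11, -0.5, 0, 0],
    [10, -0.165, -0.75, 0, 0],
    [10, -0.223, -1, 0, 0],
    [10, -0.223, -1, 0, 0],
    [10, -0.223, -1, 0, 0],
    [10, -0.223, -1, 0, 0],
  ],
)

```text
time: 9.65
eef_pos: [0.5536, -0.0531, 0.2404]
eef_rot: [[-1.0, -0.001, -0.001], [-0.001, 1.0, 0.001], [0.001, 0.001, -1.0]]
force: [-0.2, 0.6, 0.1]
gripper_width: 0.0207
grip_force: 59.1
```

Run:
```python
from mv import *
from snap import *
im,d,c=snap(6);p,y=cur();q=np.load('w6.npz')['pos'];R=np.load('w6.npz')['rot'];print(p,q,y)
hsv=cv2.cvtColor(im,cv2.COLOR_BGR2HSV).astype(int);H,S,V=hsv[...,0],hsv[...,1],hsv[...,2]
print('exp tip px',proj(c,q+R[:,2]*.1128),'hole px',proj(c,[[.5536,-.0579,.08]]))
cv2.imwrite('pics/w6c.png',cv2.resize(im[140:300,200:440],(720,480)))
seq(p,y,[[(.5536,-.0579,p[2],y),(.5536,-.0579,.195,y),(.5536,-.0579,.165,y),(.5536,-.0579,.156,y)]])
```

```text
[ 0.55367449 -0.05287176  0.24074461] [ 0.55363791 -0.05306434  0.24043298] 90.07221491830458
exp tip px [[316.66257102 204.62133505]] hole px [[311.11041863 187.55536501]]
0 [0.0004, -0.0251, -0.0, -0.0]
0 [0.0004, -0.0251, 0.2287, -0.0]
0 [0.0004, -0.0251, 0.3787, -0.0]
0 [0.0004, -0.0251, 0.4237, -0.0]
```

View pics/w6c.png

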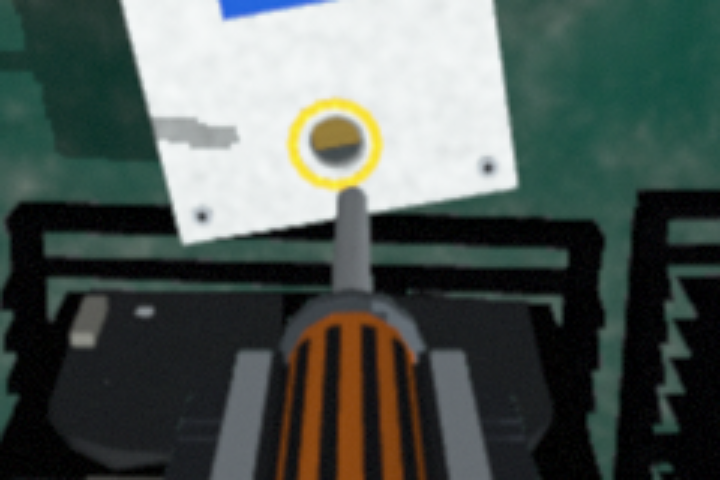

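Hole ring is at (311,188) and the tip at (317,203), as computed. I shift 5 mm in y and insert.

apply_moves(
  plan=[
    [10, 0, -0.025, 0.1, 0],
    [10, 0, -0.025, 0.17, 0],
    [10, 0, -0.025, 0.17, 0],
    [10, 0, -0.025, 0.23, 0],
    [10, 0, -0.025, 0.29, 0],
    [10, 0, -0.025, 0.33, 0],
    [10, 0, -0.025, 0.33, 0],
    [10, 0, -0.025, 0.33, 0],
  ],
)

```text
time: 10.5
eef_pos: [0.5539, -0.0598, 0.1753]
eef_rot: [[-1.0, 0.001, -0.0], [0.001, 1.0, 0.0], [0.0, 0.0, -1.0]]
force: [-0.2, 0.1, -0.3]
gripper_width: 0.0205
grip_force: 59.1
```

apply_moves(
  plan=[
    [10, 0, 0.005, 0.04, 0],
    [10, 0, 0.005, 0.06, 0],
    [10, 0, 0.005, 0.075, 0],
    [10, 0, 0.005, 0.085, 0],
    [10, 0, 0.005, 0.09, 0],
    [10, 0, 0.005, 0.092, 0],
    [10, 0, 0.005, 0.092, 0],
  ],
)

```text
time: 11.2
eef_pos: [0.554, -0.0588, 0.1572]
eef_rot: [[-1.0, 0.001, 0.001], [0.001, 1.0, -0.0], [-0.001, -0.0, -1.0]]
force: [0.3, -0.6, 3.8]
gripper_width: 0.0205
grip_force: 59.0
```

Run:
```python
from snap import *
s=state();print(s['eef_pos'],s['force'])
im,d,c=snap(7);P=cloud(c,d)
f=P[...,:2]-np.array([.522,-.0638]);t=np.radians(10.3);X=f@[np.cos(t),np.sin(t)];Y=f@[-np.sin(t),np.cos(t)]
m=(d>0)&(abs(Y)<.044)&(X<-.05)&(X>-.16)&(P[...,2]>.008)&(P[...,2]<.052);print(m.sum(),np.percentile(X[m],[1,10,50]) if m.any() else '')
```

```text
[ 0.55396093 -0.05882613  0.15723863] [ 0.30318175 -0.60874431  3.83170767]
9469 [-0.11478183 -0.10935236 -0.08725742]
```

The tray sprang out. I hold briefly and then withdraw.

apply_moves(
  plan=[
    [10, 0, 0, 0, 0],
    [10, 0, 0, 0, 0],
    [10, 0, 0, -0.05, 0],
    [10, 0, 0, -0.12, 0],
    [10, 0, 0, -0.22, 0],
    [10, 0, 0, -0.4, 0],
    [10, 0, 0, -0.42, 0],
    [10, 0, 0, -0.42, 0],
  ],
)

```text
time: 12.05
eef_pos: [0.5543, -0.0589, 0.2428]
eef_rot: [[-1.0, 0.001, 0.003], [0.001, 1.0, -0.0], [-0.003, -0.0, -1.0]]
force: [0.0, -0.1, -1.3]
gripper_width: 0.0208
grip_force: 59.0
```

Run:
```python
from snap import *
from mv import *
p,y=cur();print(p,y)
im,d,c=snap(8);P=cloud(c,d)
f=P[...,:2]-np.array([.522,-.0638]);t=np.radians(10.3);X=f@[np.cos(t),np.sin(t)];Y=f@[-np.sin(t),np.cos(t)]
m=(d>0)&(abs(Y)<.04)&(X<-.05)&(X>-.16)&(P[...,2]>.04)&(P[...,2]<.052);print(m.sum(),np.percentile(X[m],[1,10,50]) if m.any() else '')
seq(p,y,[[(.509,.143,.241,90)],[(.4655,.325,.241,90)],[(.4655,.325,.1258,90)]])
```

```text
[ 0.55427651 -0.0588864   0.24277739] 89.93862428893328
971 [-0.12350463 -0.121847   -0.11702839]
0 [0.2275, 1.0092, 0.0089, -0.0003]
1 [0.2175, 0.91, -0.0, 0.0]
2 [0.0, 0.0, 0.576, 0.0]
```

Tray is fully out (front at loader x about -0.122). Now I return the pin.

apply_moves(
  plan=[
    [10, 0.057, 0.25, 0, 0],
    [10, 0.114, 0.5, 0, 0],
    [10, 0.17, 0.75, 0, 0],
    [10, 0.227, 1, 0, 0],
    [10, 0.227, 1, 0, 0],
    [10, 0.227, 1, 0, 0],
  ],
)

```text
time: 12.7
eef_pos: [0.5078, 0.1423, 0.2395]
eef_rot: [[-1.0, -0.002, -0.002], [-0.002, 1.0, -0.001], [0.002, -0.001, -1.0]]
force: [0.2, -0.8, -1.3]
gripper_width: 0.0209
grip_force: 59.1
```

apply_moves(
  plan=[
    [10, 0.05, 0.25, 0, 0],
    [10, 0.11, 0.5, 0, 0],
    [10, 0.16, 0.75, 0, 0],
    [10, 0.217, 0.92, 0, 0],
    [10, 0.217, 0.92, 0, 0],
    [10, 0.217, 0.92, 0, 0],
    [10, 0.217, 0.92, 0, 0],
  ],
)

```text
time: 13.4
eef_pos: [0.4662, 0.3236, 0.2404]
eef_rot: [[-1.0, 0.003, -0.001], [0.003, 1.0, -0.001], [0.001, -0.001, -1.0]]
force: [0.2, -0.6, 0.1]
gripper_width: 0.0209
grip_force: 59.3
```

Run:
```python
from snap import *
from mv import *
p,y=cur();print(p,y)
im,d,c=snap(9);hsv=cv2.cvtColor(im,cv2.COLOR_BGR2HSV).astype(int);H,S,V=hsv[...,0],hsv[...,1],hsv[...,2];P=cloud(c,d)
ye=(H>=21)&(H<=33)&(S>140)&(V>90)&(abs(P[...,2]-.098)<.01);print('plate',mask_rect(ye,c,.098))
q=np.load('w9.npz')['pos'];R=np.load('w9.npz')['rot']
print('exp tip px',proj(c,q+R[:,2]*.1128),'stand hole px',proj(c,[[.4652,.3245,.098]]))
cv2.imwrite('pics/w9c.png',cv2.resize(im[100:300,200:440],(600,500)))
```

```text
[0.46624976 0.32361818 0.24036187] 89.80654173631336
plate (array([0.4622, 0.3262, 0.098 ]), ((465.4516296386719, 325.58563232421875), (59.9603271484375, 61.57380294799805), 88.7652587890625))
exp tip px [[316.67161294 204.62075184]] stand hole px [[317.86260618 192.17872337]]
```

View pics/w9c.png

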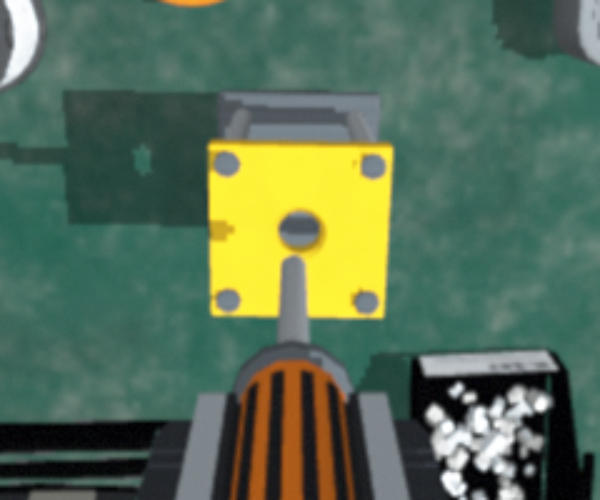

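The stand hole is at px (320,192) and the tip is 2 mm short of it in y. I correct, lower and release.

apply_moves(
  plan=[
    [10, 0.002, 0.01, 0.05, 0],
    [10, 0.002, 0.01, 0.1, 0],
    [10, 0.002, 0.01, 0.1, 0],
    [10, 0.002, 0.01, 0.2, 0],
    [10, 0.002, 0.01, 0.35, 0],
    [10, 0.002, 0.01, 0.5, 0],
    [10, 0.002, 0.01, 0.56, 0],
    [10, 0.002, 0.01, 0.568, 0],
    [10, 0.002, 0.01, 0.57, 0],
    [10, 0.002, 0.01, 0.57, 0],
  ],
)

```text
time: 14.45
eef_pos: [0.4654, 0.3275, 0.1277]
eef_rot: [[-1.0, 0.001, 0.001], [0.001, 1.0, 0.001], [-0.001, 0.001, -1.0]]
force: [0.3, 0.2, -0.2]
gripper_width: 0.0207
grip_force: 58.9
```

apply_moves(
  plan=[
    [50, 0, 0, 0, 0],
    [100, 0, 0, 0, 0],
    [100, 0, 0, 0, 0],
    [100, 0, 0, 0, 0],
    [100, 0, 0, -0.25, 0],
    [100, 0, 0, -0.5, 0],
    [100, 0, 0, -0.65, 0],
    [100, 0, 0, -0.65, 0],
  ],
)

```text
time: 15.25
eef_pos: [0.4664, 0.3282, 0.2633]
eef_rot: [[-1.0, 0.001, 0.009], [0.001, 1.0, 0.006], [-0.009, 0.006, -1.0]]
force: [-0.7, 0.6, 1.0]
gripper_width: 0.0853
grip_force: 0.0
```

Run:
```python
from snap import *
from mv import *
p,y=cur();print(p,y)
im,d,c=snap(10);hsv=cv2.cvtColor(im,cv2.COLOR_BGR2HSV).astype(int);H,S,V=hsv[...,0],hsv[...,1],hsv[...,2];P=cloud(c,d)
m=(d>0)&(P[...,2]>.12)&(P[...,2]<.2)&(H<20)&(S>120)&(abs(P[...,0]-.465)<.04)&(abs(P[...,1]-.325)<.04)
print('handle top z',np.percentile(P[m][:,2],[50,80,95]),P[m&(P[...,2]>.155)].mean(0))
seq(p,80,[]);seq(p,y,[[(.43,.14,.255,100)],[(.42,-.02,.255,100)],[(.42,-.2,.255,110)]])
```

```text
[0.46642276 0.32816751 0.2633056 ] 89.9415258996652
handle top z [0.15340088 0.16247966 0.16328593] [0.46357531 0.32546193 0.16126841]
0 [0.1812, -0.941, 0.0415, -0.0559]
1 [0.1882, -0.7792, -0.0, 0.0]
2 [0.1563, -0.8863, -0.0, -0.0556]
```

The pin is back and seated (handle top at z 0.163). Next is the block.

apply_moves(
  plan=[
    [100, 0.18, -0.25, 0, 0],
    [100, 0.18, -0.5, 0, 0],
    [100, 0.18, -0.75, 0, 0],
    [100, 0.18, -1, 0, 0],
    [100, 0.18, -1, 0, 0],
  ],
)

```text
time: 15.8
eef_pos: [0.4282, 0.1236, 0.2555]
eef_rot: [[-1.0, 0.005, -0.002], [0.005, 1.0, -0.001], [0.002, -0.001, -1.0]]
force: [-0.7, 0.2, -0.2]
gripper_width: 0.0852
grip_force: 0.0
```

apply_moves(
  plan=[
    [100, 0, -0.25, 0, 0.04],
    [100, 0, -0.5, 0, 0.08],
    [100, 0, -0.75, 0, 0.092],
    [100, 0, -1, 0, 0.092],
    [100, 0, -1, 0, 0.092],
  ],
)

```text
time: 16.3
eef_pos: [0.4279, -0.0771, 0.2552]
eef_rot: [[-0.956, 0.293, -0.003], [0.293, 0.956, -0.0], [0.003, -0.001, -1.0]]
force: [-1.1, 0.6, -0.6]
gripper_width: 0.0855
grip_force: 0.0
```

Run:
```python
from mv import *
p,y=cur();print(p,y)
seq(p,y,[[(.43,-.255,.24,y)]])
```

```text
[ 0.42788021 -0.07710558  0.25521962] 72.96263590336969
0 [-0.2707, -0.8473, 0.0761, -0.0]
```

apply_moves(
  plan=[
    [100, -0.07, -0.2, 0.08, 0],
    [100, -0.14, -0.4, 0.08, 0],
    [100, -0.2, -0.6, 0.08, 0],
    [100, -0.25, -0.8, 0.08, 0],
    [100, -0.27, -0.85, 0.08, 0],
    [100, -0.27, -0.85, 0.08, 0],
    [100, -0.27, -0.85, 0.08, 0],
  ],
)

```text
time: 17.0
eef_pos: [0.432, -0.2496, 0.2402]
eef_rot: [[-0.959, 0.285, -0.001], [0.285, 0.959, 0.001], [0.001, 0.001, -1.0]]
force: [0.1, 0.9, 0.4]
gripper_width: 0.0854
grip_force: 0.0
```

Run:
```python
from snap import *
from mv import *
p,y=cur();print(p,y)
im,d,c=snap(11);hsv=cv2.cvtColor(im,cv2.COLOR_BGR2HSV).astype(int);H,S,V=hsv[...,0],hsv[...,1],hsv[...,2];P=cloud(c,d)
near=(d>0)&(np.hypot(P[...,0]-.46,P[...,1]+.289)<.05)
print('top',mask_rect(near&(V>120)&(S<80)&(P[...,2]>.02)&(P[...,2]<.032),c,.025))
print('all white',mask_rect(near&(V>120)&(S<80)&(P[...,2]>.003),c,.025), np.percentile(P[near][:,2],[90,97]))
m=(d>0)&(P[...,2]>.01)&(P[...,2]<.08)&(np.hypot(P[...,0]-.535,P[...,1]+.31)<.045);print('stamp',P[m].min(0),P[m].max(0))
```

```text
[ 0.43202649 -0.24957781  0.24017952] 73.4412358749686
top (array([ 0.461, -0.29 ,  0.025]), ((461.39208984375, -290.3985595703125), (59.722103118896484, 40.32118606567383), 73.40187072753906))
all white (array([ 0.4589, -0.2893,  0.025 ]), ((459.2687072753906, -289.76507568359375), (59.723175048828125, 44.752952575683594), 73.40187072753906)) [0.28252179 0.29815012]
stamp [ 0.5139967  -0.32516923  0.01008257] [ 0.56117855 -0.29787486  0.06667477]
```

View pics/w11.png

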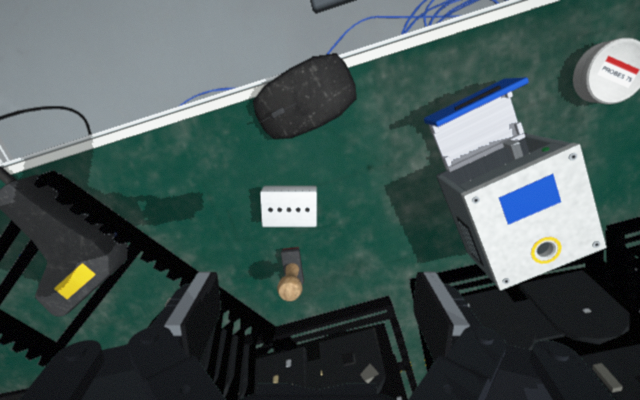

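The tray is out with its blue panel (478,100) and white nest, and the block sits at (288,207). The stamp (290,275) is clear of the grasp.

Run:
```python
from snap import *
from mv import *
im,d,c=load(11);hsv=cv2.cvtColor(im,cv2.COLOR_BGR2HSV).astype(int);H,S,V=hsv[...,0],hsv[...,1],hsv[...,2];P=cloud(c,d)
m=(d>0)&(H>100)&(H<125)&(S>150)&(abs(P[...,2]-.048)<.006);m[130:]=0
r=mask_rect(m,c,.048);print('panel top',r)
x=np.array(r[1][0])/1000;t=np.radians(10.3);print('nest from panel',x+.029*np.array([np.cos(t),np.sin(t)]),'nest from loader',np.array([.522,-.0638])-.089*np.array([np.cos(t),np.sin(t)]))
p,y=cur();y=73.4;p=[.4317,-.2498,.240]
seq(p,y,[[(.4614,-.2904,.20,y),(.4614,-.2904,.045,y)],[(.4614,-.2904,.012,y)],[(.4614,-.2904,.1,y),(.435,-.15,.10,90)]])
```

```text
panel top (array([ 0.4048, -0.0836,  0.048 ]), ((404.69769287109375, -85.90034484863281), (7.687788009643555, 88.3535385131836), 9.48298454284668))
nest from panel [ 0.43323036 -0.08071508] nest from loader [ 0.43443423 -0.0797134 ]
0 [-0.2003, -0.1521, 0.2, -0.0]
0 [-0.2003, -0.1521, 0.975, -0.0]
1 [0.0, 0.0, 0.165, -0.0]
2 [0.0, 0.0, -0.44, -0.0]
2 [0.3271, 0.635, -0.44, -0.0922]
```

apply_moves(
  plan=[
    [100, -0.1, -0.08, 0.1, 0],
    [100, -0.2, -0.152, 0.3, 0],
    [100, -0.2, -0.152, 0.5, 0],
    [100, -0.2, -0.152, 0.7, 0],
    [100, -0.2, -0.152, 0.85, 0],
    [100, -0.2, -0.152, 0.95, 0],
    [100, -0.2, -0.152, 0.975, 0],
    [100, -0.2, -0.152, 0.975, 0],
  ],
)

```text
time: 17.85
eef_pos: [0.4616, -0.2904, 0.0458]
eef_rot: [[-0.959, 0.285, -0.001], [0.285, 0.959, 0.001], [0.001, 0.001, -1.0]]
force: [0.4, -0.0, 0.2]
gripper_width: 0.0855
grip_force: 0.0
```

apply_moves(
  plan=[
    [100, 0, 0, 0.1, 0],
    [100, 0, 0, 0.165, 0],
    [100, 0, 0, 0.165, 0],
    [50, 0, 0, 0.165, 0],
    [50, 0, 0, 0.165, 0],
    [50, 0, 0, 0.165, 0],
    [50, 0, 0, 0.165, 0],
    [50, 0, 0, 0.165, 0],
  ],
)

```text
time: 18.65
eef_pos: [0.4623, -0.2922, 0.0146]
eef_rot: [[-0.958, 0.286, 0.003], [0.286, 0.958, -0.002], [-0.003, -0.001, -1.0]]
force: [-1.0, 0.3, 6.1]
gripper_width: 0.0586
grip_force: 66.8
```

apply_moves(
  plan=[
    [50, 0, 0, -0.1, 0],
    [50, 0, 0, -0.3, 0],
    [50, 0, 0, -0.45, 0],
    [50, 0.08, 0.16, -0.45, -0.04],
    [50, 0.16, 0.32, -0.45, -0.08],
    [50, 0.24, 0.48, -0.45, -0.12],
    [50, 0.32, 0.635, -0.45, -0.149],
    [50, 0.32, 0.635, -0.45, -0.149],
    [50, 0.32, 0.635, -0.45, -0.149],
  ],
)

```text
time: 19.55
eef_pos: [0.4364, -0.1513, 0.1031]
eef_rot: [[-0.984, -0.178, 0.0], [-0.178, 0.984, -0.0], [-0.0, -0.001, -1.0]]
force: [0.6, -1.0, -2.1]
gripper_width: 0.0583
grip_force: 66.0
```

Run:
```python
from snap import *
from mv import *
im,d,c=snap(12);p,y=cur();print(p,y,state()['gripper_width'])
hsv=cv2.cvtColor(im,cv2.COLOR_BGR2HSV).astype(int);H,S,V=hsv[...,0],hsv[...,1],hsv[...,2];P=cloud(c,d)
z=p[2]+.0115
m=(d>0)&(V>100)&(S<80)&(abs(P[...,2]-z)<.012)&(np.hypot(P[...,0]-p[0],P[...,1]-p[1])<.05);print('block',m.sum(), mask_rect(m,c,z) if m.sum()>50 else '')
m=(d>0)&(H>100)&(H<125)&(S>150)&(abs(P[...,2]-.048)<.006)&(P[...,0]<.44);print(m.sum(), mask_rect(m,c,.048) if m.sum()>50 else '')
seq(p,y,[[(.4337,-.0803,.1,100.3),(.4337,-.0803,.0265,100.3)]])
```

```text
[ 0.43649617 -0.15187129  0.10310917] 100.1657553307665 0.058282977940493794
block 12876 (array([ 0.4309, -0.152 ,  0.1146]), ((432.2240295410156, -152.05987548828125), (44.8384895324707, 78.41158294677734), 10.243179321289062))
1621 (array([ 0.4047, -0.0849,  0.048 ]), ((403.79522705078125, -85.76158905029297), (8.843119621276855, 88.09398651123047), 9.656180381774902))
0 [-0.0494, 0.3547, 0.0155, -0.0007]
0 [-0.0494, 0.3547, 0.383, -0.0007]
```

apply_moves(
  plan=[
    [50, -0.02, 0.15, 0, 0],
    [50, -0.054, 0.3, 0, 0],
    [50, -0.054, 0.355, 0, 0],
    [50, -0.054, 0.355, 0.1, 0],
    [50, -0.054, 0.355, 0.2, 0],
    [50, -0.054, 0.355, 0.25, 0],
    [50, -0.054, 0.355, 0.25, 0],
    [50, -0.054, 0.355, 0.25, 0],
  ],
)

```text
time: 20.4
eef_pos: [0.4348, -0.0804, 0.0534]
eef_rot: [[-0.984, -0.176, 0.0], [-0.176, 0.984, -0.0], [-0.0, -0.0, -1.0]]
force: [-0.6, -0.0, -1.3]
gripper_width: 0.0583
grip_force: 65.9
```

Run:
```python
from snap import *
from mv import *
im,d,c=snap(13);p,y=cur();print(p,y,state()['force'])
hsv=cv2.cvtColor(im,cv2.COLOR_BGR2HSV).astype(int);H,S,V=hsv[...,0],hsv[...,1],hsv[...,2];P=cloud(c,d)
L=lambda xy:(np.array(xy)-[.522,-.0638])@np.array([[.984,-.179],[.179,.984]])
print('TCP loader frame',L(p[:2]))
b=(d>0)&(H>100)&(H<125)&(S>150)&(P[...,0]<.44)&(abs(P[...,2]-.048)<.007)
r=mask_rect(b,c,.048);print('panel',r,L(np.array(r[1][0])/1000))
cv2.imwrite('pics/w13c.png',im)
seq(p,y,[[(.4345,-.0802,.0275,100.3)]])
```

```text
[ 0.43506298 -0.08033554  0.05385036] 100.15795122776385 [-0.35217045 -0.46436538 -1.20159773]
TCP loader frame [-0.08850589 -0.00070924]
panel (array([ 0.4045, -0.0848,  0.048 ]), ((404.0696105957031, -84.94245910644531), (8.831441879272461, 86.9841079711914), 10.482466697692871)) [-0.119828    0.00030536]
0 [0.0027, 0.0012, 0.1318, -0.0008]
```

View pics/w13c.png

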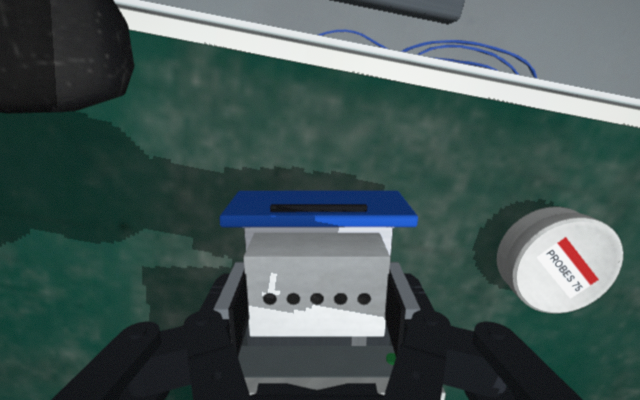

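The block (317,300) is centred on the tray panel (318,212) and square to it. I lower it and let go.

apply_moves(
  plan=[
    [50, 0, 0, 0.06, 0],
    [50, 0, 0, 0.1, 0],
    [50, 0, 0, 0.12, 0],
    [50, 0, 0, 0.126, 0],
    [50, 0, 0, 0.126, 0],
  ],
)

```text
time: 20.95
eef_pos: [0.435, -0.0795, 0.0285]
eef_rot: [[-0.984, -0.177, 0.001], [-0.177, 0.984, 0.001], [-0.001, 0.0, -1.0]]
force: [-2.6, 1.9, 6.2]
gripper_width: 0.0584
grip_force: 66.9
```

apply_moves(
  plan=[
    [80, 0, 0, 0, 0],
    [90, 0, 0, 0, 0],
    [90, 0, 0, 0, 0],
    [90, 0, 0, -0.1, 0],
    [90, 0, 0, -0.3, 0],
    [90, 0, 0, -0.55, 0],
    [90, 0, 0, -0.75, 0],
    [90, 0, 0, -0.75, 0],
  ],
)

```text
time: 21.75
eef_pos: [0.437, -0.0805, 0.184]
eef_rot: [[-0.984, -0.177, 0.011], [-0.177, 0.984, -0.003], [-0.01, -0.005, -1.0]]
force: [0.4, -0.3, -0.5]
gripper_width: 0.0767
grip_force: 0.0
```

Run:
```python
from snap import *
from mv import *
im,d,c=snap(14);p,y=cur();print(p,y,state()['force'])
hsv=cv2.cvtColor(im,cv2.COLOR_BGR2HSV).astype(int);H,S,V=hsv[...,0],hsv[...,1],hsv[...,2];P=cloud(c,d)
L=lambda xy:(np.array(xy)-[.522,-.0638])@np.array([[.984,-.179],[.179,.984]])
b=(d>0)&(H>100)&(H<125)&(S>150)&(P[...,0]<.44)&(abs(P[...,2]-.048)<.007)
r=mask_rect(b,c,.048);print('panel',r,L(np.array(r[1][0])/1000))
n=(d>0)&(V>100)&(S<80)&(abs(P[...,2]-.039)<.005)&(np.hypot(P[...,0]-.434,P[...,1]+.08)<.05);print(n.sum())
r=mask_rect(n,c,.039);print('block',r,L(np.array(r[1][0])/1000));
q=P[n];A=np.c_[q[:,:2],np.ones(len(q))];k=np.linalg.lstsq(A,q[:,2],rcond=None)[0];print('tilt',k[:2],'z',q[:,2].mean())
```

```text
[ 0.435778   -0.08019169  0.18058569] 100.19479181694653 [ 0.20523855 -0.37319491 -0.86898075]
panel (array([ 0.4053, -0.0852,  0.048 ]), ((404.4145202636719, -84.93611145019531), (8.831929206848145, 86.29705810546875), 10.236148834228516)) [-0.11948748  0.00024987]
3268
block (array([ 0.4331, -0.0798,  0.039 ]), ((433.5657958984375, -79.74520111083984), (39.83066177368164, 59.72355651855469), 10.282602310180664)) [-0.08987345  0.00013964]
tilt [-0.01115394 -0.01174321] z 0.038746892870871345
```

The block lies flat in the nest (z 0.0387, centred, square). Next I push the tray home with half-open fingers on the upper panel.

Run:
```python
from mv import *
p,y=cur();print(p,y)
c,s=np.cos(np.radians(10.3)),np.sin(np.radians(10.3))
W=lambda xl,z:(.522+xl*c,-.0638+xl*s,z,100.3)
seq(p,y,[[W(-.148,p[2]),W(-.148,.038)],[W(-.12,.038),W(-.066,.038)]])
```

```text
[ 0.435778   -0.08019169  0.18058569] 100.19479181694653
0 [0.3012, 0.003, -0.0, -0.0006]
0 [0.3012, 0.003, 0.7129, -0.0006]
1 [-0.14, -0.0, -0.0, -0.0]
1 [-0.41, 0.0, -0.0, -0.0]
```

apply_moves(
  plan=[
    [70, 0.15, 0, 0, 0],
    [55, 0.3, 0, 0, 0],
    [55, 0.3, 0, 0.15, 0],
    [55, 0.3, 0, 0.35, 0],
    [55, 0.3, 0, 0.5, 0],
    [55, 0.3, 0, 0.65, 0],
    [55, 0.3, 0, 0.71, 0],
    [55, 0.3, 0, 0.71, 0],
  ],
)

```text
time: 22.6
eef_pos: [0.3737, -0.0898, 0.0335]
eef_rot: [[-0.984, -0.177, -0.005], [-0.177, 0.984, 0.002], [0.004, 0.003, -1.0]]
force: [-0.4, 0.3, 0.1]
gripper_width: 0.0467
grip_force: 0.0
```

apply_moves(
  plan=[
    [55, -0.05, 0, 0, 0],
    [55, -0.09, 0, 0, 0],
    [55, -0.13, 0, 0, 0],
    [55, -0.17, 0, 0, 0],
    [55, -0.21, 0, 0, 0],
    [55, -0.25, 0, 0, 0],
    [55, -0.28, 0, 0, 0],
    [55, -0.28, 0, 0, 0],
  ],
)

```text
time: 23.4
eef_pos: [0.4311, -0.0803, 0.0356]
eef_rot: [[-0.984, -0.178, -0.0], [-0.178, 0.984, 0.0], [0.0, 0.0, -1.0]]
force: [-3.1, -1.3, 2.5]
gripper_width: 0.0469
grip_force: 1.9
```

```bash
cat > tray.py <<'E'
from snap import *
L=lambda xy:(np.array(xy)-[.522,-.0638])@np.array([[.984,-.179],[.179,.984]])
def tray(k):
    im,d,c=snap(k);p=np.load(f'w{k}.npz')['pos'];print('TCP',p,L(p[:2]),state()['force'])
    hsv=cv2.cvtColor(im,cv2.COLOR_BGR2HSV).astype(int);H,S=hsv[...,0],hsv[...,1];P=cloud(c,d)
    b=(d>0)&(H>100)&(H<125)&(S>150)&(P[...,2]>.005)&(P[...,2]<.053);x=L(P[b][:,:2])
    print('panel x_l pct',np.percentile(x[:,0],[2,10,50,90]),'y',np.percentile(x[:,1],[2,98]),b.sum())
E
python3 -c "from tray import *;tray(15)"
```

```text
TCP [ 0.43105548 -0.08029757  0.03563459] [-9.24424762e-02  4.54590129e-05] [-4.24191647 -1.04493279  3.39637805]
panel x_l pct [-0.08442785 -0.08321631 -0.08265153 -0.08027812] y [-0.02330622  0.02375053] 5151
```

Pushing works: the panel is at -0.083, 9.5 mm ahead of the TCP. I continue gently.

apply_moves(
  plan=[
    [55, -0.03, 0, 0, 0],
    [55, -0.06, 0, 0, 0],
    [55, -0.09, 0, 0, 0],
    [55, -0.11, 0, 0, 0],
    [55, -0.12, 0, 0, 0],
    [55, -0.12, 0, 0, 0],
  ],
)

```text
time: 24.05
eef_pos: [0.4536, -0.0762, 0.0354]
eef_rot: [[-0.984, -0.177, -0.001], [-0.177, 0.984, 0.0], [0.001, 0.001, -1.0]]
force: [-5.3, -0.4, 2.5]
gripper_width: 0.047
grip_force: 2.4
```

apply_moves(
  plan=[
    [55, -0.008, 0, 0, 0],
    [55, -0.014, 0, 0, 0],
    [55, -0.018, 0, 0, 0],
    [55, -0.018, 0, 0, 0],
  ],
)

```text
time: 24.45
eef_pos: [0.4562, -0.0757, 0.0351]
eef_rot: [[-0.984, -0.177, -0.004], [-0.177, 0.984, 0.0], [0.004, 0.001, -1.0]]
force: [-11.2, -2.1, 4.5]
gripper_width: 0.047
grip_force: 0.7
```

```bash
python3 -c "from tray import *;tray(16)"
```

```text
TCP [ 0.45617602 -0.07569306  0.03512186] [-6.68996532e-02  7.97207103e-05] [-10.46429213  -2.38163139   4.64657884]
panel x_l pct [-0.05993214 -0.05767057 -0.0570763  -0.05494445] y [-0.02329852  0.02375984] 5146
```

apply_moves(
  plan=[
    [55, -0.005, 0, 0, 0],
    [55, -0.01, 0, 0, 0],
    [55, -0.012, 0, 0, 0],
    [55, -0.012, 0, 0, 0],
  ],
)

```text
time: 24.9
eef_pos: [0.4559, -0.0756, 0.0342]
eef_rot: [[-0.984, -0.177, -0.011], [-0.177, 0.984, -0.0], [0.01, 0.002, -1.0]]
force: [-23.0, -5.8, 9.1]
gripper_width: 0.0469
grip_force: 0.0
```

apply_moves(
  plan=[
    [55, -0.005, 0, 0, 0],
    [55, -0.008, 0, 0, 0],
    [55, -0.008, 0, 0, 0],
  ],
)

```text
time: 25.2
eef_pos: [0.4558, -0.0757, 0.0332]
eef_rot: [[-0.984, -0.177, -0.015], [-0.177, 0.984, -0.001], [0.015, 0.002, -1.0]]
force: [-30.0, -7.3, 9.9]
gripper_width: 0.047
grip_force: 0.0
```

```bash
python3 -c "from tray import *;tray(17)"
```

```text
TCP [ 0.45578738 -0.07567218  0.03322379] [-0.06727834  0.00016983] [-28.94477029  -7.97485696   7.86718305]
panel x_l pct [-0.05838363 -0.05770566 -0.05712607 -0.05494345] y [-0.02319545  0.02382142] 5275
```

```bash
python3 -c "
from cell import state
s=state();print(s['force'],s['wrist_torque'])"
```

```text
[-28.94477029  -7.97485696   7.86718305] [-0.87619068  3.49353921  0.47286516]
```

apply_moves(
  plan=[
    [55, 0.05, 0, 0, 0],
    [55, 0.1, 0, 0, 0],
    [55, 0.15, 0, 0, 0],
    [55, 0.15, 0, 0, 0],
    [55, 0.15, 0, 0, 0],
  ],
)

```text
time: 25.75
eef_pos: [0.4323, -0.0802, 0.0361]
eef_rot: [[-0.984, -0.177, 0.001], [-0.177, 0.984, -0.0], [-0.001, -0.0, -1.0]]
force: [-0.0, 0.1, 0.0]
gripper_width: 0.0469
grip_force: 0.0
```

```bash
python3 -c "
from tray import *
tray(18)
im,d,c=load(18);P=cloud(c,d);X=L(P[...,:2].reshape(-1,2)).reshape(400,640,2)
for z in (.056,.06,.065,.07): 
    m=(d>0)&(abs(P[...,2]-z)<.0025)&(abs(X[...,1])<.02)&(X[...,0]>-.075)&(X[...,0]<-.04);print('wall',z,m.sum(),np.median(X[...,0][m]) if m.any() else '')
for z in (.015,.025,.035,.045): 
    m=(d>0)&(abs(P[...,2]-z)<.0025)&(abs(X[...,1])<.02)&(X[...,0]>-.14)&(X[...,0]<-.04);print('panel',z,m.sum(),np.median(X[...,0][m]) if m.any() else '')
"
```

```text
TCP [ 0.43234408 -0.08023128  0.03607014] [-0.09116263 -0.00011997] [-0.32914391  0.54879354  0.97899512]
panel x_l pct [-0.05858302 -0.05782906 -0.05716103 -0.05567818] y [-0.0283942   0.02833314] 6680
wall 0.056 485 -0.05466579670489602
wall 0.06 27 -0.05493145346085932
wall 0.065 0 
wall 0.07 0 
panel 0.015 426 -0.057254208463679054
panel 0.025 507 -0.057266705051322093
panel 0.035 575 -0.05725390493348166
panel 0.045 1370 -0.05741287998100961
```

The tray stayed in when I backed off, 2.5 mm proud of the wall. The torque suggests the finger links met the wall first, so I compare with the initial latched state.

```bash
python3 -c "
from tray import *
for k in (2,3,18):
    im,d,c=load(k);P=cloud(c,d);X=L(P[...,:2].reshape(-1,2)).reshape(400,640,2)
    for n,z0,z1 in (('wall',.054,.075),('panel',.015,.044)):
        m=(d>0)&(P[...,2]>z0)&(P[...,2]<z1)&(abs(X[...,1])<.028)&(X[...,0]>-.065)&(X[...,0]<-.045);print(k,n,m.sum(),np.median(X[...,0][m]).round(5) if m.any() else '')
"
```

```text
2 wall 564 -0.05452
2 panel 572 -0.05694
3 wall 507 -0.05465
3 panel 480 -0.05709
18 wall 461 -0.05471
18 panel 4424 -0.05736
```

Same 2.5 mm as at the start, so it appears latched. To be sure it went fully home I push once more, with shut fingers and higher so only the tips touch the panel.

apply_moves(
  plan=[
    [0, 0, 0, -0.06, 0],
    [0, 0, 0, -0.06, 0],
    [0, 0, 0, -0.06, 0],
    [0, 0, 0, -0.06, 0],
    [0, -0.05, 0, -0.06, 0],
    [0, -0.09, 0, -0.06, 0],
    [0, -0.11, 0, -0.06, 0],
    [0, -0.12, 0, -0.06, 0],
    [0, -0.126, 0, -0.06, 0],
    [0, -0.126, 0, -0.06, 0],
  ],
)

```text
time: 26.8
eef_pos: [0.4566, -0.0757, 0.0475]
eef_rot: [[-0.984, -0.177, -0.001], [-0.177, 0.984, 0.0], [0.001, 0.0, -1.0]]
force: [-1.7, -1.4, 1.2]
gripper_width: -0.0003
grip_force: 0.9
```

```bash
cat >> tray.py <<'E'
def gap(k):
    im,d,c=snap(k);p=np.load(f'w{k}.npz')['pos'];s=state();print('TCP',L(p[:2]),p[2],s['force'],s['wrist_torque'])
    P=cloud(c,d);X=L(P[...,:2].reshape(-1,2)).reshape(400,640,2)
    for n,z0,z1 in (('wall',.054,.075),('panel',.015,.044)):
        m=(d>0)&(P[...,2]>z0)&(P[...,2]<z1)&(abs(X[...,1])>.02)&(abs(X[...,1])<.04)&(X[...,0]>-.065)&(X[...,0]<-.045);print(n,m.sum(),np.median(X[...,0][m]).round(5) if m.any() else '')
E
python3 -c "from tray import *;gap(19)"
```

```text
TCP [-6.64707842e-02  1.87664325e-06] 0.047507442525501556 [-1.80716396  0.10512796  0.65008734] [-0.05495241  0.32593569 -0.04584351]
wall 61 -0.05478
panel 2390 -0.0568
```

apply_moves(
  plan=[
    [0, -0.006, 0, 0, 0],
    [0, -0.012, 0, 0, 0],
    [0, -0.014, 0, 0, 0],
    [0, -0.014, 0, 0, 0],
  ],
)

```text
time: 27.25
eef_pos: [0.4576, -0.0755, 0.0474]
eef_rot: [[-0.984, -0.177, -0.005], [-0.177, 0.984, -0.0], [0.005, 0.001, -1.0]]
force: [-13.8, -1.4, 8.3]
gripper_width: -0.0004
grip_force: 2.8
```

```bash
python3 -c "from tray import *;gap(20)"
```

```text
TCP [-6.54248606e-02 -8.66805354e-06] 0.047414550559915114 [-13.32843787  -1.05415592   8.09787049] [-0.29590548  1.88229002 -0.00467575]
wall 120 -0.05472
panel 2376 -0.05581
```

apply_moves(
  plan=[
    [0, -0.006, 0, 0, 0],
    [0, -0.011, 0, 0, 0],
    [0, -0.011, 0, 0, 0],
    [0, -0.011, 0, 0, 0],
  ],
)

```text
time: 27.7
eef_pos: [0.4575, -0.0755, 0.0462]
eef_rot: [[-0.984, -0.176, -0.012], [-0.176, 0.984, -0.001], [0.012, 0.001, -1.0]]
force: [-23.0, -4.8, 9.2]
gripper_width: 0.0
grip_force: 2.8
```

```bash
python3 -c "from tray import *;gap(21)"
```

```text
TCP [-6.56050485e-02 -8.68449611e-06] 0.04623942194779943 [-23.36275187  -5.8133882    8.31472369] [-0.59507081  3.13881997 -0.04093698]
wall 57 -0.05481
panel 2402 -0.05602
```

apply_moves(
  plan=[
    [0, 0.05, 0, 0, 0],
    [0, 0.15, 0, 0, 0],
    [0, 0.25, 0, 0, 0],
    [0, 0.3, 0, 0, 0],
    [0, 0.3, 0, -0.2, 0],
    [0, 0.3, 0, -0.45, 0],
    [0, 0.3, 0, -0.7, 0],
    [0, 0.3, 0, -0.9, 0],
    [0, 0.3, 0, -0.9, 0],
    [0, 0.3, 0, -0.9, 0],
  ],
)

```text
time: 28.75
eef_pos: [0.4033, -0.0855, 0.2285]
eef_rot: [[-0.984, -0.177, 0.003], [-0.177, 0.984, -0.001], [-0.003, -0.001, -1.0]]
force: [-0.4, 0.6, -0.2]
gripper_width: 0.0002
grip_force: 0.0
```

```bash
python3 -c "
from tray import *
gap(22)
im,d,c=load(22);P=cloud(c,d)
m=(d>0)&(abs(P[...,2]-.022)<.008)&(np.hypot(P[...,0]-.418,P[...,1]-.057)<.05);print('tin',mask_rect(m,c,.022))
m=(d>0)&(abs(P[...,2]-.048)<.008)&(np.hypot(P[...,0]-.401,P[...,1]-.19)<.05);print('spool',m.sum(),mask_rect(m,c,.048) if m.sum()>50 else '')
a,ca=np.load('top0.npz'),cam('top');im2,d2=vision.camera('top');cv2.imwrite('pics/topend.png',im2)
df=cv2.absdiff(a['im'],im2).max(2);df=cv2.blur(df,(5,5))
n,l,st,ce=cv2.connectedComponentsWithStats((df>40).astype(np.uint8))
for i in range(1,n):
    if st[i,4]>15 and 160<ce[i][1]<250 : print(st[i],ce[i].round(),ray(ca,ce[i],.02)[0].round(3))
P2=cloud(ca,d2);m=(P2[...,2]>.13)&(P2[...,2]<.2)&(np.hypot(P2[...,0]-.465,P2[...,1]-.325)<.03);print('pin top',m.sum(),P2[m][:,2].max() if m.any() else '')
"
```

```text
TCP [-0.12071686 -0.00014259] 0.22847391697544917 [ 0.52044417  0.60391842 -1.17583866] [0.01633116 0.03108506 0.01474599]
wall 399 -0.05459
panel 420 -0.05687
tin (array([0.4177, 0.0553, 0.022 ]), ((418.0340881347656, 55.35033416748047), (61.870914459228516, 58.27985382080078), 55.86823654174805))
spool 2704 (array([0.4013, 0.1876, 0.048 ]), ((402.0621337890625, 188.17669677734375), (60.46254348754883, 60.043128967285156), 34.76765060424805))
[369 205  18  15 208] [378. 212.] [ 0.461 -0.29   0.02 ]
[290 215  17  17 212] [298. 223.] [0.418 0.057 0.02 ]
[394 239  17   4  63] [402. 240.] [ 0.334 -0.389  0.02 ]
[417 239  19   4  55] [426. 240.] [ 0.334 -0.493  0.02 ]
pin top 29 0.17223918824490747
```

The tray holds at the same 2.3 mm as when first latched. The pin is seated, the tin and spool stand, and nothing else has changed. Handing in.

```bash
python3 -c "
from cell import workorder;print(workorder.hand_in())"
```

```text
the job is handed in; nothing more can be done
None
```

The job is handed in: the block lies flat in the nest, the tray appears latched home around it (2.3 mm proud of the wall, about as at the start), the release pin is fully down in its stand, the tin and spool stand clear of the tray's path, and the other things show no sign of having moved.

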